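# Draw the long cinnamon quill out of the covered spice bin

### The arm

A 6-joint arm with a two-finger parallel gripper is mounted at the origin on the work surface. World frame = base frame: x ahead of the robot, y to its left, z up, the work surface at z = 0. Lengths are in mm, angles in rad, forces in N, time in s.
With the tool pointing down it reaches from about 300 to 850 mm from the base axis. Payload 4.2 kg.
Tool frame: the origin (TCP) lies at the very end of the fingers, on their centre line; the grasp point (between the pads) lies 19 mm behind it; z points along the fingers, y is the line along which they close (so a half turn about z gives the same grasp; the last joint's range is limited). The gripper opens to 91 mm and grips with 3 to 60 N. Pads are 32 mm wide; open, the fingers measure 118 mm over their backs; the gripper's body (76 mm by 178 mm) begins 60 mm behind the grasp point.
Start: joints at [1.172, 0.32, 1.565, -0, 1.257, -0.02], TCP at [212.642, 534.253, 213.976] pointing down, gripper open.
Joint ranges: [-3.11, 3.11], [-0.84, 2.01], [0.21, 2.61], [-1.34, 4.49], [0.05, 2.63], [-2.56, 2.56]. Speed limits (rad/s): [2.57, 2.57, 3.14, 3.14, 3.14, 3.14].

### API

Orientations are given as [roll, pitch, yaw] about the fixed x, y, z axes, in that order (R = Rz(yaw) Ry(pitch) Rx(roll)).
In Python, from workcell import r, viewer gives the robot as it stands.
- The arm moves only by the shell command python3 -m creep 'ROWS' [FORCE]. ROWS is JSON, a list of rows, each an object with "rotation": the turn, a rotation vector about the tool's x, y, z in degrees, a list of three; "offset": the shift along the tool's x, y, z in mm, a list of three; "grip": the finger opening in mm, from 0 to 91.2. A call has 1 to 10 rows; each row is the pose to reach, as a shift and turn from the pose commanded when the call began, along the tool's axes at that moment; what a row does not reach only later rows make up. A row lasts 1/8 s, in which the tool goes at most 62.5 mm and 10.7 degrees, less where a joint would pass 70% of its speed; a pose out of reach is approached as far as the arm can. A call with a gripper value outside its range is refused whole. The fingers move at their own pace and stop on an object; FORCE is the grip in N (left out, the last holds). Time passes only in rows, so rows that repeat a pose let the fingers close. It gives the time, the measured TCP pose, the force, the opening and the grip force at its end, in the units of the state.
- r.get_state(): the state, without advancing time (a new reading comes with each control period).
- viewer.grab_frame(name): name is "side" or "top"; returns the picture (384x512x3 uint8, red, green, blue); there is no depth.
- viewer.camera_params(name): a dict with "fx", "fy", "cx", "cy" (pixels), "R" (3x3) and "t" (3): a world point X has camera coordinates R X + t. Camera axes: x right, y down, z forward; pixel columns grow to the right and rows downward; lengths in mm; the calibration is good to about 2 mm. A picture is of the moment at which its call begins. camera_params takes no time and is no camera call.
- r.hand_in(): hands the job in; it is judged then, once.
Trained networks look in the newest picture that a camera, given by its name, has taken for a name from the list of things; names that differ only in an ending like _2 or _b are one class to them, and where a whole thing is asked for, a point or a joint stands for the part that bears it (a point fixed in the world has none). Each returns a list of dicts, best first, with "p" (0 to 1); they miss things now and then, are a little off and sometimes report something else, mostly with a low value. They report only what shows in the picture. A call takes as long as a camera call.
- viewer.find_in(query, camera): "at" ([x, y, z] in mm, in world coordinates, good to about 4 mm: the middle of the surface that is visible of it).
- viewer.outline_of(query, camera): "region" (384x512 bool, what is visible of it).
The state is a dict: "t": time; "joints": joint angles; "joint_velocities": joint speeds; "effort": joint torques, N m; "eef_pos": TCP position; "eef_rot": TCP orientation; "force": force on the tool from outside, world axes, zero at the start; "ft_torque": the same for the moment, N m; "opening": finger opening in mm; "grasp_force": force on a finger pad.
Only numpy, scipy, OpenCV 4.12 (cv2) and the standard library are available. Lean on these libraries where they do the work, as an engineer would, in place of code of your own. Each camera call takes 0.05 s, during which the arm holds its last target. There are 200 camera calls.

### The job

Take the long cinnamon quill out of the covered spice bin: the bin's opening is shorter than the quill, so tilt its free end up through the opening, draw the rest out from under the clear cover, then hold the quill up for the customer, level and still, with all of it well clear above the bin. Do not press hard on the cover, leave the short quill and the things beside the bin where they are, and finish while still holding the long quill in the gripper.

Things in the scene. Friction and masses are not known exactly. Their poses are not given: they have to be found in the camera images.
- bin: Fixed wooden bin, two bays side by side, 331 (x) by 334 (y) mm outside. Origin: centre of its underside, on the table; x along the bays, away from the robot, z up. Inner floor at z = 10 mm. Walls 8 mm. Bays: x = -157.5 to 157.5 mm, each 155 wide, centred at y = +81.5 and -81.5, with an 8 mm divider between. The long quill may be in either bay. Walls under the cover (x over -7.5) rise to z = 95
- opening (a point): Middle of the bin's opening, at bin x = -82.5, y = 0, z = 50 mm, on top of the divider. The opening is the uncovered half of both bays, nearer the robot, from the front board at bin x = -157.5 mm to the cover's edge at x = -7.5 mm. Here the divider and the side walls are only 50 mm high above the table
- front_top (a point): Middle of the top edge of the front board, which closes the bin's end nearer the robot: bin x = -161.5, y = 0, z = 85 mm. The board spans bin x = -165.5 to -157.5 mm and is 85 mm high above the table
- cover: Clear rigid plastic sheet fixed on the bin's half away from the robot, 173 by 334 by 5 mm; underside 95 mm, top 100 mm above the table. Along its free edge (bin x = -7.5 to 4.5 mm) a wooden strip on top reaches 106 mm. Origin: centre of the sheet's underside, bin x = 79, y = 0, z = 95 mm; axes as the bin's. It does not move
- long_quill: Long cinnamon quill: stiff brown double roll of bark, 260 mm long, 30 wide, 18 high, about 50 g, loose on the floor of one bay, nearly along it, about half of it beneath the cover. Origin: centre of its underside, mid-length (centre of mass 9 mm above); x along it, to the end deep beneath the cover at the start; z up
- free_end (a point): Centre of the long quill's end face that lies in the opening at the start (quill x = -130 mm, z = 9 mm)
- deep_part (a point): Point on the long quill's axis 50 mm from its middle towards the end that is deep beneath the cover at the start (quill x = +50 mm, z = 9 mm); that end itself lies another 80 mm on, at quill x = +130 mm
- short_quill: A short cinnamon quill of the same bark and section (30 wide, 18 high) but only 150 mm long, lying in the other bay. To be left alone. Origin: centre of its underside; x along its length
- spice_jar: Bystander: amber glass jar, 54 mm across, 85 mm high, standing beside the bin on its +y side. Origin: centre of its underside
- brass_bowl: Bystander: small brass bowl, 90 mm across, 40 mm high, beside the bin on its -y side. Origin: centre of its underside
- scoop: Bystander: steel spoon 200 mm long lying on the table between the robot and the bin's front board, across the bin. Origin: its underside, about the middle of its length

How it is judged:
By the outcome, as a careful person would: the job done as asked, in the order asked, and still so for the second after the job is handed in, while the arm keeps its last pose, push and grip.
It also fails if it takes over 40 s, if anything falls off the work surface, if the arm or the gripper's body presses on something with over 40 N, if the wrist force passes 120 N, or if a joint passes its speed limit or range.

## Working session

There is one attempt and no reset: what is moved stays moved. The work goes in short steps, Python scripts to look and compute and a shell command to move; the robot and the scene stay as the last step left them, time stands still between calls to the robot, and variables do not carry over. Pictures are saved under pics/ and viewed, at most 10 in all, crops included, and the job is handed in when it is done.

```bash
mkdir -p pics; ls; python3 - <<'E'
from workcell import r, viewer
import cv2, numpy as np
s=r.get_state(); print(s)
ims=[]
for c in ("top","side"):
    im=viewer.grab_frame(c); ims.append(im)
    p=viewer.camera_params(c); R=np.array(p["R"]);print(c,p["fx"],"campos",(-R.T@np.array(p["t"])).round())
    for q in ("bin","opening","front_top","cover","long_quill","free_end","short_quill","spice_jar","brass_bowl","scoop"):
        print(c,q,[(np.round(d["at"],1).tolist(),round(d["p"],2)) for d in viewer.find_in(q,c)[:3]])
cv2.imwrite("pics/a.png",cv2.resize(np.hstack(ims)[:,:,::-1],(800,300),interpolation=cv2.INTER_AREA))
cv2.imwrite("pics/top.png",cv2.resize(ims[0][:,:,::-1],(800,600)))
cv2.imwrite("pics/side.png",cv2.resize(ims[1][:,:,::-1],(800,600)))
E
```

```text
pics
{'t': 0.0, 'joints': array([ 1.17200206e+00,  3.20294555e-01,  1.56566955e+00, -3.92989177e-05,
        1.25741054e+00, -1.99983564e-02]), 'joint_velocities': array([ 1.26170010e-05,  1.69858873e-03, -3.56423714e-04,  2.88938941e-04,
        7.99681440e-04,  1.28718233e-03]), 'effort': array([-2.46256539e-03, -4.12452829e+01, -2.31971079e+01,  7.26330187e-02,
        4.53576038e-02, -1.29625587e-04]), 'eef_pos': array([212.44879866, 533.76605497, 213.12244952]), 'eef_rot': array([-3.13981028e+00,  1.72137392e-06,  2.76280890e+00]), 'force': array([ 0.15575468, -0.72279922, -0.49259975]), 'ft_torque': array([-0.01087458, -0.00514789,  0.0391895 ]), 'grasp_force': 0.0, 'opening': 90.81991690974735}
top 358.7887470712432 campos [ 444.   33. 1003.]
top bin [([628.2, 7.0, 96.5], 0.64)]
top opening [([630.5, 7.1, 102.9], 0.85), ([413.5, 121.6, 9.4], 0.47)]
top front_top [([631.8, 14.3, 99.1], 0.75)]
top cover [([698.8, 0.1, 101.1], 0.85)]
top long_quill [([571.7, 100.1, 26.5], 0.63)]
top free_end [([571.1, 99.6, 26.3], 0.75), ([413.9, 121.7, 10.9], 0.26)]
top short_quill [([571.9, -52.9, 22.0], 0.7), ([632.9, 8.8, 100.9], 0.58)]
top spice_jar [([679.7, 244.0, 84.5], 0.83)]
top brass_bowl [([561.3, -232.3, 20.3], 0.56)]
top scoop [([416.3, 121.8, 10.7], 0.76)]
side 365.9611764826106 campos [ 279. -430.  655.]
side bin [([616.5, -28.2, 63.9], 0.59)]
side opening [([622.2, -27.6, 61.7], 0.76)]
side front_top [([620.8, -28.3, 69.1], 0.73), ([582.9, -59.5, 27.9], 0.64)]
side cover [([694.4, -34.9, 101.4], 0.68)]
side long_quill [([576.3, 94.1, 28.7], 0.56)]
side free_end [([588.6, 97.7, 24.7], 0.97), ([408.3, 84.0, 15.1], 0.62)]
side short_quill [([580.4, -59.4, 28.9], 0.83), ([694.9, -33.7, 101.2], 0.16)]
side spice_jar [([670.8, 243.3, 65.9], 0.65)]
side brass_bowl [([565.9, -217.5, 21.8], 0.9), ([408.8, 80.7, 14.8], 0.72)]
side scoop [([411.9, 79.6, 16.3], 0.88)]
```

View pics/top.png

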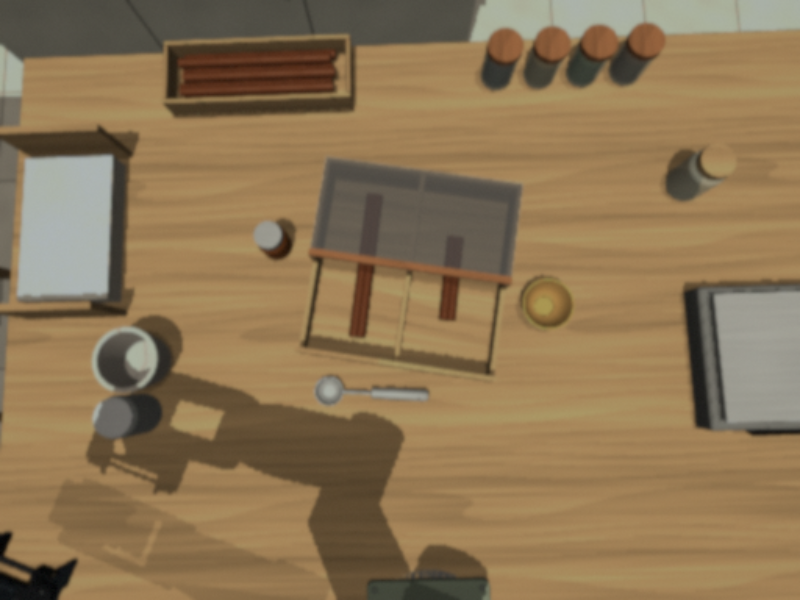

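View pics/side.png

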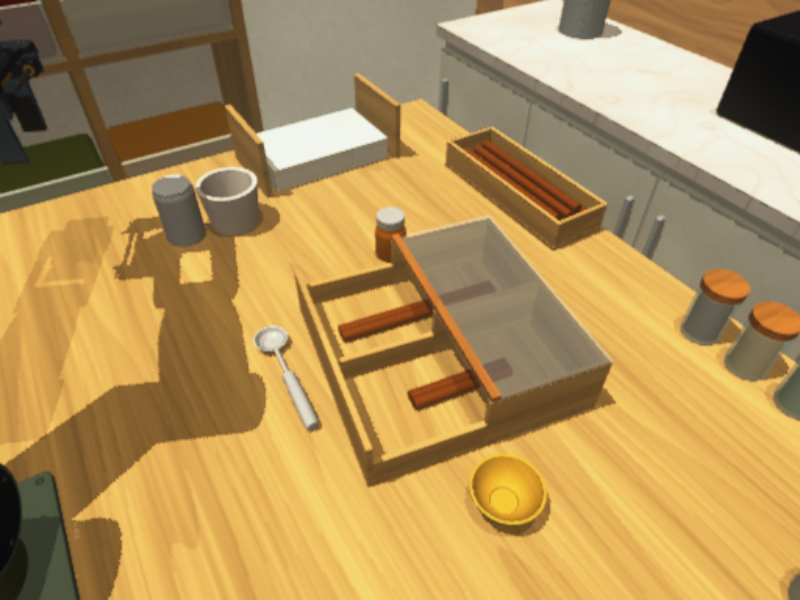

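The long quill lies in the left (+y) bay, with its free end at about (358,336) and deep end at (374,195) in the top picture. The short one is in the right bay, and the side view agrees. Next I fit the bin pose and the quill ends.

```bash
cat > h.py <<'E'
from workcell import r, viewer
import cv2, numpy as np
from scipy.optimize import least_squares
from scipy.spatial.transform import Rotation as Ro
P={c:viewer.camera_params(c) for c in("top","side")}
def proj(c,X):
    p=P[c];q=np.array(p["R"])@np.array(X).T+np.array(p["t"])[:,None]
    return np.array([p["fx"]*q[0]/q[2]+p["cx"],p["fy"]*q[1]/q[2]+p["cy"]]).T
def onplane(c,uv,z):
    p=P[c];R=np.array(p["R"]);o=-R.T@np.array(p["t"])
    d=R.T@np.array([(uv[0]-p["cx"])/p["fx"],(uv[1]-p["cy"])/p["fy"],1]);return o+d*(z-o[2])/d[2]
def tri(ut,us):
    f=lambda X:np.r_[proj("top",X[None])[0]-ut,proj("side",X[None])[0]-us]
    s=least_squares(f,[570,100,20]);return s.x,s.fun
E
python3 - <<'E'
from h import *
k=1.5625
B=np.array([[-165.5,167,85],[-165.5,-167,85],[165.5,167,100],[165.5,-167,100],[-7.5,167,106],[-7.5,-167,106]])
T=np.array([[302,349],[493,378],[328,159],[521,186],[311,256],[509,284]])/k
def f(v):
    X=B@Ro.from_euler('z',v[2]).as_matrix().T+[v[0],v[1],0]
    return (proj("top",X)-T).ravel()
s=least_squares(f,[630,0,0]);print("bin",s.x,s.fun.round(1))
v=s.x
X=B@Ro.from_euler('z',v[2]).as_matrix().T+[v[0],v[1],0];print("side pred x800",(proj("side",X)*k).round())
# quill from outlines
viewer.grab_frame("top");viewer.grab_frame("side")
for c in("top","side"):
    for d in viewer.outline_of("long_quill",c)[:2]:
        m=d["region"].astype(np.uint8);print(c,d["p"],m.sum())
        if m.sum(): print(cv2.minAreaRect(cv2.findNonZero(m)), (cv2.boxPoints(cv2.minAreaRect(cv2.findNonZero(m)))*k).round().tolist())
a=onplane("top",np.array([358.5,336])/k,28);b=onplane("top",np.array([374,195])/k,28)
print("ends",a,b,np.linalg.norm(a-b),np.arctan2(*(b-a)[1::-1]))
i=lambda p:Ro.from_euler('z',-v[2]).apply(p-[v[0],v[1],0])
print("in bin",i(a),i(b));print("tri free",tri(np.array([358.5,336])/k,np.array([341,327])/k))
print("scoop bin",i(np.array([414,100,10])))
E
```

```text
bin [ 6.20440894e+02  1.35085240e+01 -1.73577210e-01] [-4.6  1.6  3.2  2.4 -1.3 -1.9  2.  -2.1 -1.6 -0.6  2.1 -0. ]
side pred x800 [[292. 270.]
 [366. 453.]
 [488. 216.]
 [613. 362.]
 [390. 236.]
 [492. 400.]]
top 0.63 517
((230.93849182128906, 192.4923095703125), (10.915056228637695, 47.13319778442383), 7.125016689300537) [[348.0, 336.0], [357.0, 263.0], [374.0, 265.0], [365.0, 338.0]]
top 0.17 15444
((261.8403625488281, 171.07196044921875), (131.52796936035156, 129.1920166015625), 8.47114372253418) [[293.0, 352.0], [322.0, 152.0], [526.0, 183.0], [496.0, 382.0]]
side 0.85 687
((246.0559844970703, 205.1920166015625), (11.680000305175781, 61.519996643066406), 73.73979187011719) [[336.0, 325.0], [428.0, 298.0], [433.0, 316.0], [341.0, 343.0]]
side 0.54 1812
((324.5, 313.5), (45.0, 49.0), 90.0) [[469.0, 455.0], [545.0, 455.0], [545.0, 525.0], [469.0, 525.0]]
ends [512.69665082 105.94785071  28.        ] [765.59930578  73.16425586  28.        ] 255.01866004867463 -0.12891045027600675
in bin [-122.09010804   72.44209064   28.        ] [132.67419796  83.82916061  28.        ]
tri free (array([512.20778847, 105.06457044,  38.50952921]), array([ 0.03364137, -0.09407656, -0.08445516,  0.01286348]))
scoop bin [-218.27643522   49.53802383   10.        ]
```

```bash
python3 - <<'E'
from h import *
im=viewer.grab_frame("top")[90:250,180:340,::-1]; im=cv2.resize(np.ascontiguousarray(im),None,fx=3.5,fy=3.5,interpolation=cv2.INTER_CUBIC)
cv2.imwrite("pics/crop1.png",im)
E
```

```text
(no output)
```

View pics/crop1.png

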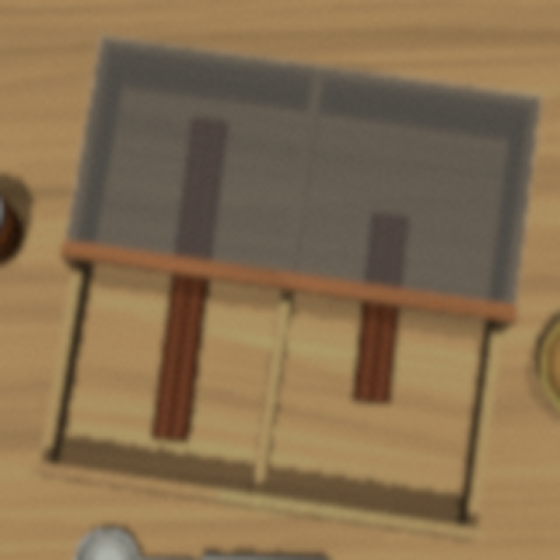

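The crop shows the strip corners at (64,258) and (514,324), the far corners at (105,38) and (540,98), and the front board's outer edge at (42,464) to (474,534). The quill ends are at about (171,440) and (209,118). I refit with the board width left free.

```bash
python3 - <<'E'
from h import *
T=np.array([[42,464],[474,534],[105,38],[540,98],[64,258],[514,324]])/3.5+[180,90]
def f(v):
    w=v[3]
    B=np.array([[-165.5,w,85],[-165.5,-w,85],[165.5,167,100],[165.5,-167,100],[-7.5,167,106],[-7.5,-167,106]])
    X=B@Ro.from_euler('z',v[2]).as_matrix().T+[v[0],v[1],0]
    return (proj("top",X)-T).ravel()
s=least_squares(f,[630,0,0,167]);v=s.x;print("bin",v,s.fun.round(1))
i=lambda p:Ro.from_euler('z',-v[2]).apply(p-[v[0],v[1],0])
g=lambda p:Ro.from_euler('z',v[2]).apply(p)+[v[0],v[1],0]
c=lambda x,y:np.array([x,y])/3.5+[180,90]
a=onplane("top",c(171,440),28);b=onplane("top",c(209,118),28)
print("quill",a,b,np.linalg.norm(a-b),np.arctan2(*(b-a)[1::-1]),i(a),i(b))
print("edge at quill",g([-7.5,75,106]),"divider@-82",g([-82.5,0,50]),"front inner",g([-157.5,75,85]))
s=r.get_state();print(s["eef_pos"],s["eef_rot"],Ro.from_euler('xyz',s["eef_rot"]).as_matrix().round(3))
E
```

```text
bin [ 6.20888202e+02  1.34479254e+01 -1.79214241e-01  1.58885399e+02] [-0.5  2.2 -0.3  1.4 -0.9 -1.4  1.4 -0.8 -0.7 -1.   0.9 -0.6]
quill [510.90477919 107.57099193  28.        ] [768.71949233  72.09639045  28.        ] 260.2438734435347 -0.13673862936020734 [-124.99997905   73.01034255   28.        ] [135.00916661  84.06103652  28.        ]
edge at quill [626.87755529  88.58365357 106.        ] divider@-82 [539.70951651  28.15408286  50.        ] front inner [479.2799458  115.32212163  85.        ]
[212.63692477 534.26185125 213.97071086] [3.14149667e+00 2.45344959e-05 2.76285272e+00] [[-0.929  0.37   0.   ]
 [ 0.37   0.929  0.   ]
 [-0.     0.    -1.   ]]
```

```bash
cat >> h.py <<'E'
PSI=-0.137
def Rt(a):  # a deg: free end up
    c,s=np.cos(PSI),np.sin(PSI);a=np.radians(a)
    d=np.array([np.cos(a)*c,np.cos(a)*s,-np.sin(a)]);y=np.array([-s,c,0])
    return np.array([-d,y,np.cross(-d,y)]).T
def rel(tcp,R,p0=None,R0=None):
    s=r.get_state()
    if p0 is None:p0,R0=s["eef_pos"],Ro.from_euler('xyz',s["eef_rot"]).as_matrix()
    print("rot",np.degrees(Ro.from_matrix(R0.T@R).as_rotvec()).round(2).tolist(),"off",(R0.T@(np.array(tcp)-p0)).round(1).tolist())
E
python3 - <<'E'
from h import *
d=np.array([np.cos(PSI),np.sin(PSI)]);g=np.array([510.9,107.6])+45*d
print(g,r.get_state()["t"]);rel([*g,140],Rt(0));
print((viewer.find_in("free_end","side") or [0])[0])
E
```

```text
[555.4783576  101.45426706] 1.35
rot [0.01, 0.0, -13.85] off [-478.6, -275.4, 74.0]
{'at': [586.4, 98.9, 30.6], 'p': 0.86}
```

```bash
python3 -m creep '[{"rotation":[0,0,-2],"offset":[-53,-31,0],"grip":60},{"rotation":[0,0,-4],"offset":[-106,-61,0],"grip":60},{"rotation":[0,0,-6],"offset":[-160,-92,0],"grip":60},{"rotation":[0,0,-8],"offset":[-213,-122,0],"grip":60},{"rotation":[0,0,-10],"offset":[-266,-153,0],"grip":60},{"rotation":[0,0,-12],"offset":[-319,-184,20],"grip":60},{"rotation":[0,0,-13.85],"offset":[-372,-214,40],"grip":60},{"rotation":[0,0,-13.85],"offset":[-426,-245,60],"grip":60},{"rotation":[0,0,-13.85],"offset":[-478.6,-275.4,74],"grip":60},{"rotation":[0,0,-13.85],"offset":[-478.6,-275.4,74],"grip":60}]'
python3 -m creep '[{"rotation":[0,0,0],"offset":[0,0,0],"grip":60},{"rotation":[0,0,0],"offset":[0,0,0],"grip":60}]' 
python3 - <<'E'
from h import *
d=np.array([np.cos(PSI),np.sin(PSI)]);g=np.array([510.9,107.6])+45*d
rel([*g,12],Rt(0));rel([*g,70],Rt(0))
ims=[viewer.grab_frame(c) for c in("top","side")]
cv2.imwrite("pics/b.png",cv2.resize(np.hstack([ims[0][90:290,140:400],ims[1][100:300,150:410]])[:,:,::-1],(800,308)))
E
```

```text
t: 2.65
eef_pos: [556.9, 98.3, 138.6]
eef_rot: [-3.141, -0.001, 3.0]
force: [0.2, -0.1, -0.1]
opening: 59.8
grasp_force: 0.0
t: 2.9
eef_pos: [554.9, 102.6, 140.5]
eef_rot: [3.141, 0.0, 3.006]
force: [-0.2, 0.1, -0.1]
opening: 60.0
grasp_force: 0.0
rot [0.04, 0.02, 0.08] off [-0.7, -1.1, 128.5]
rot [0.04, 0.02, 0.08] off [-0.7, -1.1, 70.5]
```

View pics/b.png

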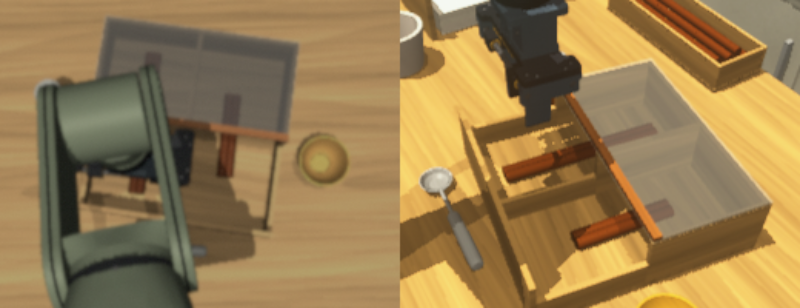

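The gripper stands over the quill's open half, with the fingers at about (540,110) in the right picture. Clear of the strip and board, so I descend.

```bash
python3 -m creep '[{"rotation":[0,0,0],"offset":[0,0,35],"grip":60},{"rotation":[0,0,0],"offset":[0,0,70],"grip":60},{"rotation":[0,0,0],"offset":[-0.5,-1,95],"grip":60},{"rotation":[0,0,0],"offset":[-0.5,-1,112],"grip":60},{"rotation":[0,0,0],"offset":[-0.5,-1,121],"grip":60},{"rotation":[0,0,0],"offset":[-0.5,-1,126],"grip":60},{"rotation":[0,0,0],"offset":[-0.5,-1,127],"grip":60},{"rotation":[0,0,0],"offset":[-0.5,-1,127],"grip":60}]'
python3 - <<'E'
from h import *
im=viewer.grab_frame("side");cv2.imwrite("pics/c.png",cv2.resize(im[120:280,170:350][:,:,::-1],None,fx=3.5,fy=3.5))
print(proj("side",np.array([[511,107.6,28],[555.5,101.5,19]])))
E
```

```text
t: 4.0
eef_pos: [556.2, 100.5, 13.5]
eef_rot: [3.141, 0.001, 3.005]
force: [0.5, -0.2, 0.3]
opening: 59.9
grasp_force: 0.0
[[217.48401649 211.8958623 ]
 [235.5339445  208.97000272]]
```

View pics/c.png

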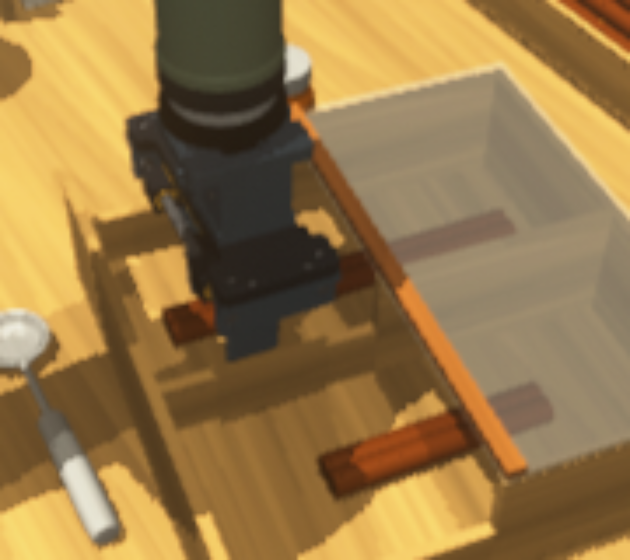

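The fingers straddle the quill near its free end, which is at (165,315); nothing else is touched. Closing.

```bash
python3 -m creep '[{"rotation":[0,0,0],"offset":[0,0,0],"grip":40},{"rotation":[0,0,0],"offset":[0,0,0],"grip":15},{"rotation":[0,0,0],"offset":[0,0,0],"grip":15},{"rotation":[0,0,0],"offset":[0,0,0],"grip":15},{"rotation":[0,0,0],"offset":[0,0,0],"grip":15},{"rotation":[0,0,0],"offset":[0,0,0],"grip":15}]' 35
python3 - <<'E'
from h import *
s=r.get_state();p0=s["eef_pos"];R0=Ro.from_euler('xyz',s["eef_rot"]).as_matrix()
# keep actual tool frame; rotate about deep end (215 mm ahead on -tool x, at quill bottom) 
deep=p0-R0[:,0]*213-R0[:,2]*(p0[2]*-1+10)*-1*1  # at floor height
deep[2]=10
for a in(4,8,12,16,20):
    Q=Ro.from_rotvec(R0[:,1]*np.radians(a)).as_matrix()
    tcp=deep+Q@(p0-deep)+[0,0,3*min(a/8,1)]
    print(a,tcp.round(1));rel(tcp,Q@R0,p0,R0)
E
```

```text
t: 4.8
eef_pos: [555.9, 100.3, 13.0]
eef_rot: [3.141, 0.0, 3.004]
force: [0.2, 0.4, 1.2]
opening: 29.4
grasp_force: 34.9
4 [556.6 100.2  29.4]
rot [-0.0, 4.0, 0.0] off [-0.7, 0.0, -16.4]
8 [558.4 100.   45.6]
rot [-0.0, 8.0, -0.0] off [-2.5, 0.0, -32.6]
12 [561.1  99.6  60.2]
rot [-0.0, 12.0, 0.0] off [-5.3, 0.0, -47.2]
16 [564.9  99.1  74.6]
rot [-0.0, 16.0, 0.0] off [-9.1, 0.0, -61.6]
20 [569.6  98.4  88.7]
rot [0.0, 20.0, -0.0] off [-13.9, 0.0, -75.7]
```

```bash
python3 -m creep '[{"rotation":[0,2,0],"offset":[0,0,-8],"grip":15},{"rotation":[0,4,0],"offset":[-1,0,-16.4],"grip":15},{"rotation":[0,6,0],"offset":[-1.5,0,-24.5],"grip":15},{"rotation":[0,8,0],"offset":[-2.5,0,-32.6],"grip":15},{"rotation":[0,10.5,0],"offset":[-4,0,-41.7],"grip":15},{"rotation":[0,13,0],"offset":[-6,0,-51],"grip":15},{"rotation":[0,16,0],"offset":[-9.1,0,-61.6],"grip":15},{"rotation":[0,18,0],"offset":[-11.5,0,-68.6],"grip":15},{"rotation":[0,20,0],"offset":[-14,0,-75.7],"grip":15},{"rotation":[0,20,0],"offset":[-14,0,-75.7],"grip":15}]' 35
python3 -m creep '[{"rotation":[0,0,0],"offset":[0,0,0],"grip":15}]'
python3 - <<'E'
from h import *
im=viewer.grab_frame("side");im=cv2.resize(im[100:280,170:370][:,:,::-1],None,fx=3,fy=3)
# model overlay: quill axis from TCP
s=r.get_state();p0=s["eef_pos"];R0=Ro.from_euler('xyz',s["eef_rot"]).as_matrix()
c=p0-6*R0[:,2];print("axis free,edge,deep",(c+R0[:,0]*45).round(),(c-R0[:,0]*75).round(),(c-R0[:,0]*215).round())
uv=(proj("side",np.array([c+R0[:,0]*45,c-R0[:,0]*215]))-[170,100])*3
for u in uv: cv2.circle(im,tuple(int(x) for x in u),4,(0,255,0),1)
cv2.imwrite("pics/d.png",im)
E
```

```text
t: 6.05
eef_pos: [570.4, 98.3, 88.3]
eef_rot: [3.141, -0.348, 3.004]
force: [0.4, -0.7, -1.1]
opening: 29.2
grasp_force: 34.9
t: 6.18
eef_pos: [569.2, 98.4, 88.2]
eef_rot: [-3.141, -0.35, 3.005]
force: [-0.7, 0.7, 0.2]
opening: 29.3
grasp_force: 34.9
axis free,edge,deep [529. 104. 109.] [641.  89.  68.] [771.  71.  20.]
```

View pics/d.png

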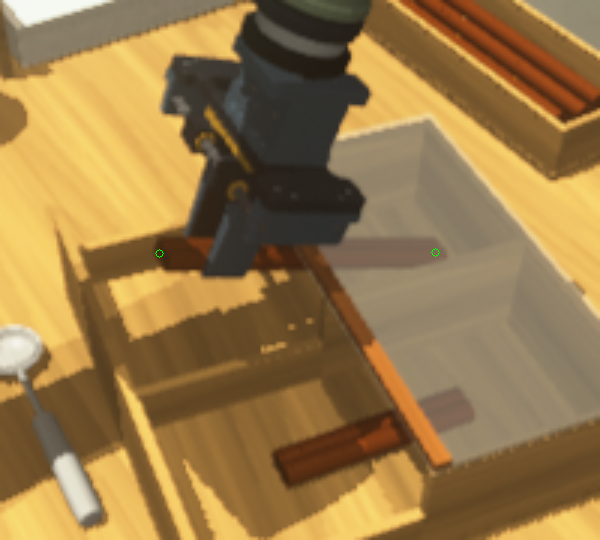

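The overlaid model ends match the quill at (160,252) and (437,252), so it is tilted 20°, lies beneath the strip, and no contact force is felt. Drawing out along its axis.

```bash
python3 -m creep '[{"rotation":[0,0,0],"offset":[10,0,0],"grip":15},{"rotation":[0,0,0],"offset":[28,0,0],"grip":15},{"rotation":[0,0,0],"offset":[50,0,0],"grip":15},{"rotation":[0,0,0],"offset":[72,0,0],"grip":15},{"rotation":[0,0,0],"offset":[95,0,0],"grip":15},{"rotation":[0,0,0],"offset":[118,0,0],"grip":15},{"rotation":[0,0,0],"offset":[140,0,0],"grip":15},{"rotation":[0,0,0],"offset":[160,0,0],"grip":15},{"rotation":[0,0,0],"offset":[174,0,0],"grip":15},{"rotation":[0,0,0],"offset":[180,0,0],"grip":15}]' 35
python3 -m creep '[{"rotation":[0,0,0],"offset":[0,0,0],"grip":15},{"rotation":[0,0,0],"offset":[0,0,0],"grip":15}]'
python3 - <<'E'
from h import *
im=viewer.grab_frame("side");im=cv2.resize(im[80:280,120:370][:,:,::-1],None,fx=3,fy=3)
s=r.get_state();p0=s["eef_pos"];R0=Ro.from_euler('xyz',s["eef_rot"]).as_matrix();print(s["joints"].round(2))
c=p0-6*R0[:,2];print("axis free,deep",(c+R0[:,0]*45).round(),(c-R0[:,0]*215).round())
uv=(proj("side",np.array([c+R0[:,0]*45,c-R0[:,0]*215]))-[120,80])*3
for u in uv: cv2.circle(im,tuple(int(x) for x in u),4,(0,255,0),1)
cv2.imwrite("pics/e.png",im)
rel(p0+[0,0,120],R0); rel(p0+[70,-9,170],Rt(0))
E
```

```text
t: 7.48
eef_pos: [401.6, 121.6, 150.6]
eef_rot: [3.141, -0.348, 3.005]
force: [0.1, 0.1, -0.3]
opening: 29.2
grasp_force: 34.9
t: 7.72
eef_pos: [402.7, 121.5, 150.0]
eef_rot: [3.142, -0.349, 3.004]
force: [-0.2, -0.6, 0.4]
opening: 29.2
grasp_force: 34.9
[ 0.18  0.32  1.8   0.11  1.36 -1.29]
axis free,deep [363. 127. 171.] [605.  94.  82.]
rot [0.0, 0.0, 0.0] off [41.0, -0.0, -112.8]
rot [0.0, -20.0, -0.01] off [-8.2, 0.7, -183.9]
```

View pics/e.png

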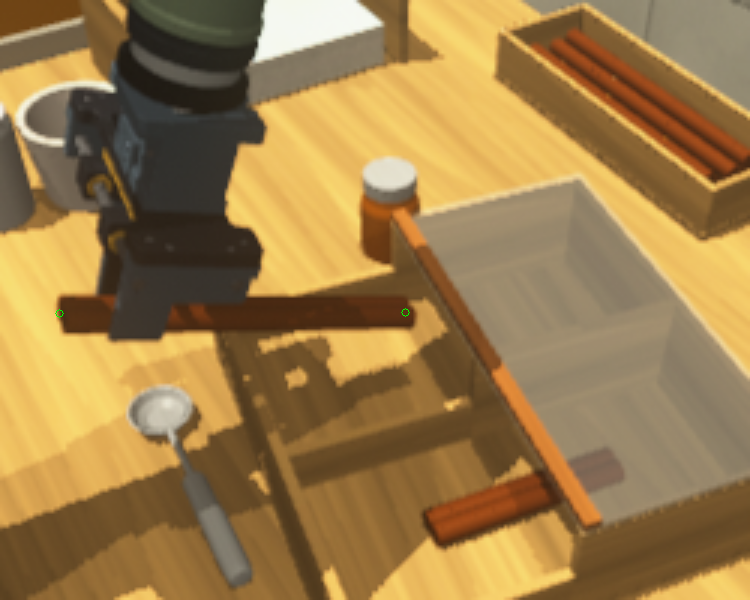

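The quill is fully out from under the cover: its deep end at (412,312) is short of the strip. Lifting straight up, then levelling over the bin.

```bash
python3 -m creep '[{"rotation":[0,0,0],"offset":[3,0,-9],"grip":15},{"rotation":[0,0,0],"offset":[10,0,-27],"grip":15},{"rotation":[0,0,0],"offset":[19,0,-52],"grip":15},{"rotation":[0,0,0],"offset":[28,0,-77],"grip":15},{"rotation":[0,0,0],"offset":[36,0,-99],"grip":15},{"rotation":[0,0,0],"offset":[41,0,-113],"grip":15},{"rotation":[0,0,0],"offset":[41,0,-113],"grip":15},{"rotation":[0,0,0],"offset":[41,0,-113],"grip":15}]' 35
python3 - <<'E'
from h import *
s=r.get_state();p0=s["eef_pos"];print(p0,s["force"].round(1));rel([505,107.5,320],Rt(0))
E
```

```text
t: 8.78
eef_pos: [401.9, 121.4, 269.7]
eef_rot: [-3.141, -0.35, 3.004]
force: [0.2, -0.3, -0.4]
opening: 29.3
grasp_force: 34.9
[401.89077773 121.39895304 269.69660143] [ 0.2 -0.3 -0.4]
rot [-0.03, -20.08, -0.01] off [-80.4, 0.3, -83.0]
```

```bash
python3 -m creep '[{"rotation":[0,-1,0],"offset":[-4,0,-4],"grip":15},{"rotation":[0,-3,0],"offset":[-12,0,-12],"grip":15},{"rotation":[0,-6,0],"offset":[-24,0,-25],"grip":15},{"rotation":[0,-9,0],"offset":[-36,0,-37],"grip":15},{"rotation":[0,-12,0],"offset":[-48,0,-50],"grip":15},{"rotation":[0,-15,0],"offset":[-60,0,-62],"grip":15},{"rotation":[0,-18,0],"offset":[-72,0,-74],"grip":15},{"rotation":[0,-19.5,0],"offset":[-78,0,-81],"grip":15},{"rotation":[0,-20,0],"offset":[-80,0,-83],"grip":15},{"rotation":[0,-20,0],"offset":[-80,0,-83],"grip":15}]' 35
python3 -m creep '[{"rotation":[0,0,0],"offset":[0,0,0],"grip":15},{"rotation":[0,0,0],"offset":[0,0,0],"grip":15},{"rotation":[0,0,0],"offset":[0,0,0],"grip":15},{"rotation":[0,0,0],"offset":[0,0,0],"grip":15}]'
python3 - <<'E'
from h import *
im=viewer.grab_frame("side");im=cv2.resize(im[0:300,110:430][:,:,::-1],None,fx=2,fy=2)
s=r.get_state();p0=s["eef_pos"];R0=Ro.from_euler('xyz',s["eef_rot"]).as_matrix()
c=p0-6*R0[:,2];print("axis free,deep",(c+R0[:,0]*45).round(),(c-R0[:,0]*215).round())
uv=(proj("side",np.array([c+R0[:,0]*45,c-R0[:,0]*215]))-[110,0])*2
for u in uv: cv2.circle(im,tuple(int(x) for x in u),4,(0,255,0),1)
cv2.imwrite("pics/f.png",im)
E
```

```text
t: 10.02
eef_pos: [504.7, 107.3, 320.8]
eef_rot: [-3.142, -0.001, 3.005]
force: [0.5, 0.2, -0.3]
opening: 29.1
grasp_force: 34.9
t: 10.52
eef_pos: [504.8, 107.3, 321.0]
eef_rot: [3.142, -0.0, 3.004]
force: [-0.7, -0.7, -0.7]
opening: 29.1
grasp_force: 34.9
axis free,deep [460. 113. 327.] [718.  78. 327.]
```

View pics/f.png

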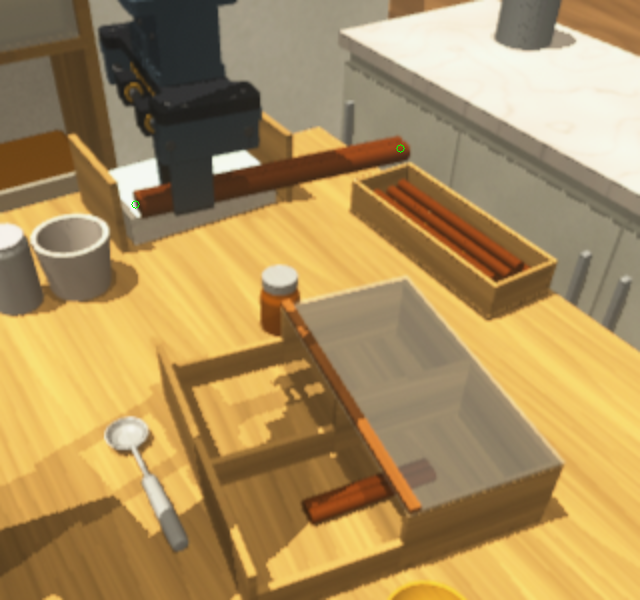

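The quill is held level: its ends at (140,202) and (405,148) match the overlay of a level quill. That puts it about 210 mm above the cover, with the bystanders and short quill in place. Handing in.

```bash
python3 -c "from workcell import r; print(r.hand_in())"
```

```text
the job is handed in; nothing more can be done
None
```

The long quill is out of the bin and held level and still about 210 mm above the cover; no contact with the cover was felt, the short quill and bystanders look unmoved in the final picture, and the job was handed in at about 10.6 s (no verdict returned).

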